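Clear jammed cells into the locked drop box

ROBOT

A 7-joint arm with a two-finger parallel gripper is mounted at the origin on the work surface. World frame = base frame: x ahead of the robot, y to its left, z up, the work surface at z = 0. Lengths are in m, angles in degrees, forces in N, time in s.
With the tool pointing down it reaches from about 0.4 to 0.875 m from the base axis. Payload 6.5 kg.
Tool frame: the origin (TCP) lies midway between the tips of the shut fingers; the grasp point (between the pads) lies 19 mm behind it; z points along the fingers, y is the line along which they close (so a half turn about z gives the same grasp; the last joint's range is limited). The gripper opens to 85 mm and grips with 20 to 120 N. Pads are 22 mm wide; open, the fingers measure 114 mm over their backs; the gripper's body (76 mm by 85 mm) begins 54 mm behind the grasp point. The pads swing forward as they close: fully open they stand 13 mm farther back than shut.
Start: joints at [-74.611, 30.733, -0.252, 88.115, 0.149, 61.152, -4.079], TCP at [0.214, 0.614, 0.231] pointing down, gripper open.
Joint ranges: [-154.64, 154.64], [-21.42, 123.67], [-72.66, 72.17], [13.99, 137.28], [-74.86, 254.86], [10.95, 109.41], [-158.01, 158.01]. Speed limits (degrees/s): [136.94, 136.94, 180, 180, 180, 180, 180].

INTERFACE

Orientations are given as a 3x3 rotation matrix whose columns are the frame's x, y, z axes.
In Python, from station import r gives the robot as it stands. Calls block until the motion is done:
- r.reach(position, orientation): joint-space move of the TCP to a pose.
- r.move_l(position, rate=0.15, frame=None, contact_N=None): straight line of the TCP; frame=None keeps the orientation; rate is the mean speed in m/s. With contact_N (N) it stops when the force on the tool has changed by that much, and returns True; else False.
- r.movej(angles): joint-space move.
- r.open() and r.clamp(grasp_force=None): open the fingers fully, or close them until they stop; grasp_force is the grip in N (None keeps the last).
- r.wait(seconds).
- r.solve_ik(position, orientation): joint angles nearest the present ones, or None.
- r.read_state(): the state.
- r.capture(name): name is "scene" or "top" or "wrist"; returns the picture (420x560x3 uint8, red, green, blue); there is no depth.
- r.get_calibration(name): a dict with "fx", "fy", "cx", "cy" (pixels), "dist_coeffs" ([k1, k2, p1, p2, k3] as OpenCV has them; the pictures are not rectified), "rvec" (rotation vector, rad) and "tvec" (3), from world to camera coordinates, as OpenCV has them. Camera axes: x right, y down, z forward; pixel columns grow to the right and rows downward; lengths in m; the calibration is good to about 2 mm. A picture is of the moment at which its call begins: read the wrist's pose just before it. get_calibration takes no time and is no camera call; for the wrist camera it gives the pose at the moment of the call.
A pose or a line that the arm cannot do raises r.Unreachable and nothing moves.
- r.hand_in(): hands the job in; it is judged then, once.
The state is a dict: "clock": time; "joint_pos": joint angles; "joint_velocities": joint speeds; "effort": joint torques, N m; "ee_pos": TCP position; "tool_rot": TCP orientation; "contact_force": force on the tool from outside, world axes, zero at the start; "torque": the same for the moment, N m; "opening": opening from 0.0 (shut) to 1.0 (fully open); "gripper_force": force on a finger pad.
Only numpy, scipy, OpenCV 4.12 (cv2) and the standard library are available. Lean on these libraries where they do the work, as an engineer would, in place of code of your own. Each camera call takes 0.05 s, during which the arm holds its last target. There are 200 camera calls.

TASK

Clear out the dead batteries: roll the code wheels so that red shows 3, yellow 5 and blue 2 dots straight up, and only then slide the shutter fully open and, after that, tip all three tubes upright; with all three up, push every jammed round cell right down out of its tube into the drop box with the rod. Only when all the cells are down, slide the shutter fully closed, leaving the code showing and the tubes upright; also hang the rod back upright in its holder, and put the loose flat packs into the white bin at any time. Leave the phone and the screwdriver where they are.

Things in the scene. Friction and masses are not known exactly. Their poses are not given: they have to be found in the camera images.
- station: fixed; origin on the table under the tube row, x away from the robot, y to its left. Clear drop box 90 mm deep (x), y -195 to 115 mm, grey deck top 90 mm up, 30 mm square holes at y = 60, 0, -60 mm under the tubes. In front (x -133 to -47, y -100 to 100) a grey lock block 60 mm high with 3 code wheels. Posts 8 mm thick beside the tubes reach 152 mm up
- wheel0 (a joint): white thumbwheel between red tabs, 52 mm across, 20 wide, axle along station y; top of rim at station x -90, y 58 mm, 76 mm up. Rad, 0 to 5.236 (end stops); rim has 1 to 6 dots, n dots face up at (n-1) x 1.047. Growing: top moves to station +x. No clicks, friction 0.02 N m, stays put; a fingertip pressed lightly on top and drawn along x rolls it 1 rad per 26 mm
- wheel1 (a joint): white thumbwheel between yellow tabs, 52 mm across, 20 wide, axle along station y; top of rim at station x -90, y 0 mm, 76 mm up. Rad, 0 to 5.236 (end stops); rim has 1 to 6 dots, n dots face up at (n-1) x 1.047. Growing: top moves to station +x. No clicks, friction 0.02 N m, stays put; a fingertip pressed lightly on top and drawn along x rolls it 1 rad per 26 mm
- wheel2 (a joint): white thumbwheel between blue tabs, 52 mm across, 20 wide, axle along station y; top of rim at station x -90, y -58 mm, 76 mm up. Rad, 0 to 5.236 (end stops); rim has 1 to 6 dots, n dots face up at (n-1) x 1.047. Growing: top moves to station +x. No clicks, friction 0.02 N m, stays put; a fingertip pressed lightly on top and drawn along x rolls it 1 rad per 26 mm
- shutter (a joint): orange shutter under the deck's holes: slide in m, 0 closed (the holes show orange) to 0.030 fully open (toward the station's -y). Friction 1.5 N, stays where left
- shutter_knob (a point): grip point of the shutter's black knob, moving with it: an upright block 22 (x) x 16 (y) mm, its top 126 mm above the table, this point 112 mm; stands out of the deck near the station's -y end
- tube0 (a joint): clear narrow tube with red bands at station y = 60 mm: 0 rad leaning away from the robot (as at the start), 0.600 upright at its stop over its hole. Hinged along y at mid length, 139 mm above the table; friction 0.12 N m, stays where left
- tube0_mouth (a point): centre of the upper mouth of the red-banded tube, z outwards along the tube: an open octagonal pipe 90 mm long, 28 mm outside, 22 mm bore; upright, its mouth is 184 mm and its foot 94 mm above the table
- cell0: green round cell with a white band, 18 mm across, 65 mm long, origin at its middle, z along it; if present, wedged in the red-banded tube on a sprung catch 14 mm above the foot, its top about 7 mm below the mouth. Needs 5 to 15 N along the tube to move, and falls only once its top has passed the catch (about 75 mm down)
- tube1 (a joint): clear narrow tube with yellow bands at station y = 0 mm: 0 rad leaning away from the robot (as at the start), 0.600 upright at its stop over its hole. Hinged along y at mid length, 139 mm above the table; friction 0.12 N m, stays where left
- tube1_mouth (a point): centre of the upper mouth of the yellow-banded tube, z outwards along the tube: an open octagonal pipe 90 mm long, 28 mm outside, 22 mm bore; upright, its mouth is 184 mm and its foot 94 mm above the table
- cell1: green round cell with a white band, 18 mm across, 65 mm long, origin at its middle, z along it; if present, wedged in the yellow-banded tube on a sprung catch 14 mm above the foot, its top about 7 mm below the mouth. Needs 5 to 15 N along the tube to move, and falls only once its top has passed the catch (about 75 mm down)
- tube2 (a joint): clear narrow tube with blue bands at station y = -60 mm: 0 rad leaning away from the robot (as at the start), 0.600 upright at its stop over its hole. Hinged along y at mid length, 139 mm above the table; friction 0.12 N m, stays where left
- tube2_mouth (a point): centre of the upper mouth of the blue-banded tube, z outwards along the tube: an open octagonal pipe 90 mm long, 28 mm outside, 22 mm bore; upright, its mouth is 184 mm and its foot 94 mm above the table
- cell2: green round cell with a white band, 18 mm across, 65 mm long, origin at its middle, z along it; if present, wedged in the blue-banded tube on a sprung catch 14 mm above the foot, its top about 7 mm below the mouth. Needs 5 to 15 N along the tube to move, and falls only once its top has passed the catch (about 75 mm down)
- rod: push rod, origin at its lower tip, z up to the handle: steel shaft 10 mm across from 0 to 85 mm, collar 32 mm across from 85 to 91, round yellow handle 22 mm across from 91 to 141, black cap 30 mm across from 141 to 147. Hangs upright in its holder on its collar. With the collar on a tube's mouth its tip is 85 mm inside, past the catch
- holder: fixed blue rod holder, origin on the table under its middle: square column 60 mm wide, 100 mm high, with an upright 24 mm square hole; the rod hangs in it by its collar, tip 15 mm above the table. Foot plate 90 mm square
- pack0: flat black phone battery pack with a brass end, 70 x 36 x 10 mm, origin at the centre of its underside, x along its length; lies loose on the mat, if present
- pack1: flat black phone battery pack with a brass end, 70 x 36 x 10 mm, origin at the centre of its underside, x along its length; lies loose on the mat, if present
- bin: fixed white open bin for flat packs, 130 (x) x 120 (y) x 45 mm high, walls 4 mm, origin at the centre of its underside
- phone: white phone with a black screen, 145 x 70 x 9 mm, a bystander, origin at the centre of its underside
- screwdriver: screwdriver 150 mm long, a bystander lying on the mat
There are look-alikes about, which are no part of the job. What is shaped like the pack1 but brown, green or purple is not meant.

How it is judged (in metres and radians):
On the way, in this order (a step that is already met when the one before it is completed fails the run):
1. the three wheels show the code 3-5-2, the shutter still closed (value of joint wheel0 between 1.8944 and 2.2944 rad and value of joint wheel1 between 3.9888 and 4.3888 rad and value of joint wheel2 between 0.8472 and 1.2472 rad and value of joint shutter below 0.01 m), for 0.2 s.
2. the shutter is fully open (value of joint shutter above 0.026 m), for 0.2 s.
3. all three tubes are upright, the shutter still open (value of joint each of tube0, tube1, tube2 above 0.52 rad and value of joint shutter above 0.024 m), for 0.2 s.
4. every cell present is down in the drop box (height (world z) of each of cell0, cell1, cell2 below 0.075 m and x of cell0 in the frame of station between -0.042 and 0.042 m and y of cell0 in the frame of station between -0.192 and 0.112 m and x of cell1 in the frame of station between -0.042 and 0.042 m and y of cell1 in the frame of station between -0.192 and 0.112 m and x of cell2 in the frame of station between -0.042 and 0.042 m and y of cell2 in the frame of station between -0.192 and 0.112 m and value of joint each of tube0, tube1, tube2 above 0.52 rad), for 0.2 s.
5. the shutter is closed again (value of joint shutter below 0.004 m), for 0.2 s.
At the end, for the whole second after the job is handed in: Wheels within 0.2 rad of 3-5-2; tubes upright (over 0.52 rad); all cells present in the drop box; shutter under 4 mm; rod hanging at rest in its holder (within 15 mm and 0.15 rad, tip under 22 mm high); all packs present at rest inside the white bin (all of step 4 and value of joint wheel0 between 1.8944 and 2.2944 rad and value of joint wheel1 between 3.9888 and 4.3888 rad and value of joint wheel2 between 0.8472 and 1.2472 rad and x of pack0 in the frame of bin between -0.062 and 0.062 m and y of pack0 in the frame of bin between -0.057 and 0.057 m and height (world z) of each of pack0, pack1 below 0.045 m and linear speed of each of pack0, pack1, rod below 0.02 m/s and x of pack1 in the frame of bin between -0.062 and 0.062 m and y of pack1 in the frame of bin between -0.057 and 0.057 m and horizontal distance between rod and holder below 0.015 m and height (world z) of rod below 0.022 m and angle between rod's own z axis and vertical below 0.15 rad and value of joint shutter below 0.004 m); the robot touches nothing.
It fails at once if the shutter is moved open (over 10 mm) while a wheel is off the code by more than 0.3 rad (value of joint shutter above 0.01 m and (value of joint wheel0 below 1.7944 rad or value of joint wheel0 above 2.3944 rad or value of joint wheel1 below 3.8888 rad or value of joint wheel1 above 4.4888 rad or value of joint wheel2 below 0.7472 rad or value of joint wheel2 above 1.3472 rad)).
It fails at once if the phone or the screwdriver is shifted by more than 4 cm (distance of any of phone, screwdriver from where it was at the start of the episode above 0.04 m).
Of cell0, cell1, cell2 only 2 to 3 are there at a start; the rules pass over those that are not, and their reading is None.
Of pack0, pack1 only 1 to 2 are there at a start; the rules pass over those that are not, and their reading is None.
At some moment in a run one of pack0, pack1 may be knocked a few centimetres aside while the robot is not near it.
Once in a run the grip may slacken for a moment while it holds something.
It also fails if it takes over 210 s, if anything falls off the work surface, if the arm or the gripper's body presses on something with over 40 N, if the wrist force passes 120 N, or if a joint passes its speed limit or range.

## Working session

There is one attempt and no reset: what is moved stays moved. The work goes in short steps, each a Python script; the robot and the scene stay as the last script left them, time stands still between calls to the robot, and variables do not carry over. Pictures are saved under pics/ and viewed, at most 18 in all, crops included, and the job is handed in when it is done.

```bash
ls; mkdir -p pics
python3 - <<'E'
from station import r
import cv2
for n in("scene","top"):
    im=r.capture(n); cv2.imwrite(f"pics/{n}0.png",cv2.cvtColor(im,cv2.COLOR_RGB2BGR)); 
    c=r.get_calibration(n); print(n,c)
s=r.read_state();print(s['clock'],s['tool_rot'],s['opening'])
E
```

```text
pics
scene {'fx': 519.335643453901, 'fy': 519.335643453901, 'cx': 277.662186795886, 'cy': 211.5762208144104, 'dist_coeffs': array([-0.18194281,  0.        ,  0.        ,  0.        ,  0.        ]), 'rvec': array([ 2.07962069,  1.08339862, -0.50850319]), 'tvec': array([-0.28166878, -0.15618578,  1.96313148])}
top {'fx': 508.8241768263746, 'fy': 508.8241768263746, 'cx': 281.75021941025574, 'cy': 205.26967812463164, 'dist_coeffs': array([0.01594374, 0.        , 0.        , 0.        , 0.        ]), 'rvec': array([ 2.13545221, -2.15600354,  0.14560359]), 'tvec': array([0.03617513, 0.49616257, 1.31574291])}
0.1 [[-9.44494789e-01  3.28526144e-01 -4.07780466e-04]
 [ 3.28526380e-01  9.44493604e-01 -1.50016012e-03]
 [-1.07695777e-04 -1.55086006e-03 -9.99998792e-01]] 0.9978622834115415
```

View pics/scene0.png

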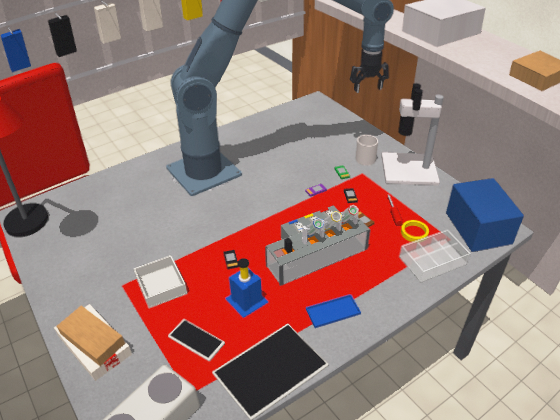

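View pics/top0.png

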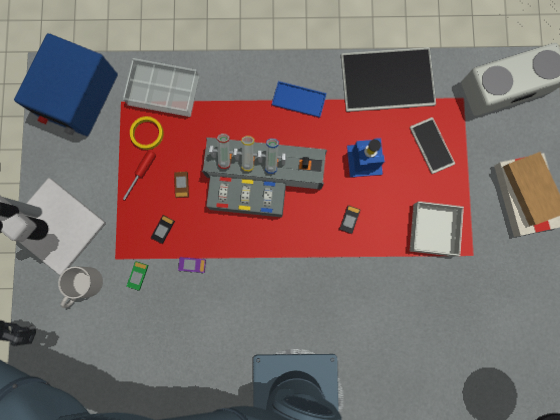

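Top view: station at about (250,170), with wheels at (223/246/268, 195), tubes at (223/248/272, 150) and knob at (305,163). Black packs are at (163,229) and (349,219), holder/rod at (367,155), bin at (437,229). The brown pack at (181,184) is a decoy.

```bash
cat > h.py <<'E'
from station import r
import cv2, numpy as np
from scipy.spatial.transform import Rotation as Rn
def cal(n):
    c=r.get_calibration(n); K=np.array([[c['fx'],0,c['cx']],[0,c['fy'],c['cy']],[0,0,1]])
    return K,c['dist_coeffs'],cv2.Rodrigues(c['rvec'])[0],np.array(c['tvec']),c['rvec']
def plane(C,px,z):
    K,d,R,t,_=C
    p=cv2.undistortPoints(np.array(px,float).reshape(-1,1,2),K,d).reshape(-1,2)
    D=np.c_[p,np.ones(len(p))]@R; o=-R.T@t
    return o+D*((z-o[2])/D[:,2])[:,None]
def proj(C,X):
    K,d,R,t,rv=C
    return cv2.projectPoints(np.array(X,float).reshape(-1,1,3),rv,t,K,d)[0].reshape(-1,2)
def snap(n,f=None):
    C=cal(n); im=cv2.cvtColor(r.capture(n),cv2.COLOR_RGB2BGR)
    if f: cv2.imwrite(f"pics/{f}.png",im)
    return im,C
def down(yaw):  # tool down; closing axis (tool y) at angle yaw (deg) in world xy
    a=np.radians(yaw); y=np.array([np.cos(a),np.sin(a),0]); z=np.array([0,0,-1.])
    return np.c_[np.cross(y,z),y,z]
E
python3 - <<'E'
from h import *
im=cv2.imread("pics/top0.png"); C=cal("top")
print("deck",plane(C,[(205,139),(325,150),(324,188),(203,178)],.09).round(3))
print("packs",plane(C,[(163,229),(349,219)],.01).round(3))
print("binrim",plane(C,[(413,203),(462,205),(461,256),(408,253)],.045).round(3))
print("cap",plane(C,[(373,145)],.162).round(3))
hsv=cv2.cvtColor(im,cv2.COLOR_BGR2HSV)
# black packs: min area rect
g=((hsv[...,2]<60)).astype(np.uint8)
n,l,s,c=cv2.connectedComponentsWithStats(g)
for i in range(1,n):
    if 60<s[i,4]<1500 and s[i,1]>120 and s[i,1]<260: print(s[i],c[i].round(1))
big=cv2.resize(im[120:225,190:400],None,fx=3.8,fy=3.8,interpolation=cv2.INTER_CUBIC); cv2.imwrite("pics/st.png",big)
E
```

```text
deck [[ 0.664  0.229  0.09 ]
 [ 0.632 -0.082  0.09 ]
 [ 0.532 -0.077  0.09 ]
 [ 0.561  0.233  0.09 ]]
packs [[ 0.439  0.351  0.01 ]
 [ 0.461 -0.149  0.01 ]]
binrim [[ 0.498 -0.314  0.045]
 [ 0.491 -0.442  0.045]
 [ 0.358 -0.431  0.045]
 [ 0.367 -0.295  0.045]]
cap [[ 0.625 -0.193  0.162]]
[414 121  38  49 932] [432.3 144.5]
[369 140  11  12  98] [373.9 145.2]
[302 157   9  12  68] [304.9 162.3]
[  0 202  19  16 212] [  7.7 209.7]
[210 208  72   8 114] [244.7 211.6]
[ 27 217  21  23 288] [ 38.2 229.3]
[151 218  22  25 152] [161.5 231.3]
```

View pics/st.png

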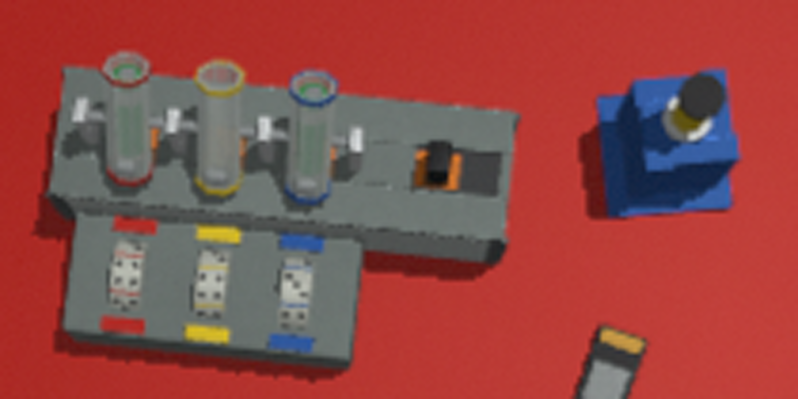

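Tubes red and blue show green cells, yellow looks empty. I need a closer wrist view to read the wheels.

```bash
cat >> h.py <<'E'
S0=np.array([0.601,0.115]); YAW=-5.9
def S(x,y,z=0):
    a=np.radians(YAW); c,s=np.cos(a),np.sin(a)
    return np.array([S0[0]+c*x-s*y,S0[1]+s*x+c*y,z])
def inS(P):
    a=np.radians(YAW); d=np.atleast_2d(P)[:,:2]-S0; return np.c_[d@[np.cos(a),np.sin(a)],d@[-np.sin(a),np.cos(a)]]
E
python3 - <<'E'
from h import *
p=S(-.09,0,.36); r.reach(p,down(90+YAW)); r.clamp(20)
im,C=snap("wrist","w1"); print(r.read_state()['ee_pos'],r.read_state()['clock'],-C[2].T@C[3],C[2])
E
```

```text
[0.51149416 0.12423224 0.36001609] 3.025 [0.44589768 0.13083445 0.50334966] [[ 1.02585616e-01  9.94724111e-01 -3.66756880e-04]
 [ 9.60324998e-01 -9.89419090e-02  2.60742013e-01]
 [ 2.59330080e-01 -2.71005858e-02 -9.65408446e-01]]
```

View pics/w1.png

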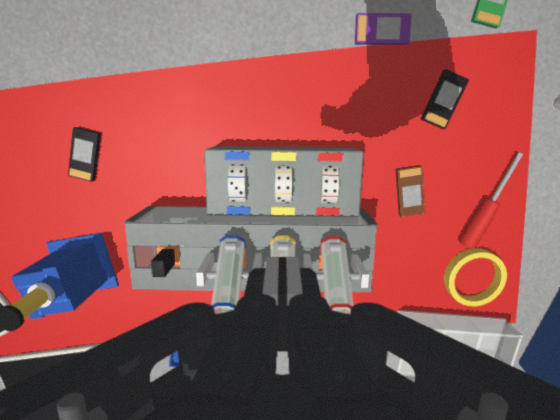

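Run:
```python
from h import *
im=cv2.imread("pics/w1.png"); C=cal("wrist"); hsv=cv2.cvtColor(im,cv2.COLOR_BGR2HSV)
sub=np.zeros(im.shape[:2],np.uint8); sub[148:222,208:362]=1
for nm,lo,hi in(("b",100,130),("y",20,35),("r",0,8)):
    m=cv2.inRange(hsv,(lo,110,70),(hi,255,255))*sub
    n,l,s,c=cv2.connectedComponentsWithStats(m)
    for i in range(1,n):
        if s[i,4]>40: print(nm,s[i,4],c[i].round(1),inS(plane(C,[c[i]],.061)).round(4))
m=cv2.inRange(hsv,(0,0,0),(180,255,75)); 
for nm,(x0,y0,x1,y1) in(("p_right",(410,60,480,140)),("p_left",(60,118,110,190))):
    q=im[y0:y1,x0:x1].astype(int); h=hsv[y0:y1,x0:x1]
    mm=(~((h[...,1]>150)&((h[...,0]<10)|(h[...,0]>170)))).astype(np.uint8)
    n,l,s,c=cv2.connectedComponentsWithStats(mm); i=1+s[1:,4].argmax()
    pts=np.argwhere(l==i)[:,::-1]+[x0,y0]
    W=plane(C,pts,.01)[:,:2]; R=cv2.minAreaRect(W.astype(np.float32)); print(nm,len(pts),W.mean(0),R)
cv2.imwrite("pics/wh.png",cv2.resize(im[146:222,205:365],None,fx=5,fy=5,interpolation=cv2.INTER_CUBIC))
```

```text
b 184 [237.  155.5] [[-0.1148 -0.0564]]
b 166 [238.2 210.1] [[-0.0446 -0.0571]]
y 199 [283.6 155.9] [[-0.1143  0.0016]]
y 184 [282.9 210.5] [[-0.0441  0.0008]]
r 192 [329.8 156.5] [[-0.1136  0.0592]]
r 181 [327.3 211.3] [[-0.043   0.0585]]
p_right 1486 [0.43772446 0.35126546] ((0.43798086047172546, 0.35099247097969055), (0.03804660588502884, 0.07032747566699982), 62.67177963256836)
p_left 1368 [ 0.459865   -0.15071464] ((0.4604147970676422, -0.15075720846652985), (0.039316773414611816, 0.07049878686666489), 69.55792999267578)
```

View pics/wh.png

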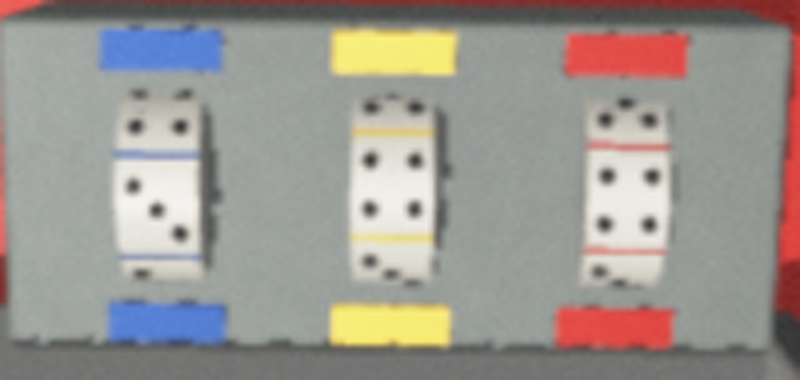

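Reading: blue shows 3 (needs -1 face), yellow 4 (needs +1), red 4 (needs -1). Station corrected by +11 mm in x, -0.6° from the tabs. Now start rolling, with wheel angles measured from the coloured face lines.

```bash
cat >> h.py <<'E'
S0=np.array([0.612,0.115]); YAW=-6.5
WY=[.058,0,-.058]; GOAL=[2.0944,4.1888,1.0472]
def view(z=.33): 
    r.move_l(S(-.09,0,z),rate=.25,frame=down(90+YAW))
def wheels(im,C,prev):
    hsv=cv2.cvtColor(im,cv2.COLOR_BGR2HSV); out=[]
    ph=np.linspace(-.9,.75,331)
    for k in range(3):
        prof=0
        for dy in(-.006,-.003,0,.003,.006):
            q=proj(C,[S(-.09+.026*np.sin(a),WY[k]+dy,.05+.026*np.cos(a)) for a in ph]).astype(np.float32)
            prof=prof+cv2.remap(hsv[...,1],q[:,0].copy(),q[:,1].copy(),cv2.INTER_LINEAR)[:,0].astype(float)
        prof=np.convolve(prof/5,np.ones(9)/9,'same'); prof[:5]=prof[-5:]=0
        # lines at theta = (m+.5)*1.0472+phi
        pk=[i for i in range(10,321) if prof[i]==prof[i-10:i+11].max() and prof[i]>45]
        c=[]
        for i in pk:
            b=ph[i]+.5236; m=round((prev[k]-b)/1.0472); c.append(b+m*1.0472)
        out.append((np.mean(c) if c else None,[round(float(ph[i]),2) for i in pk],[int(prof[i]) for i in pk]))
    return out
E
python3 - <<'E'
from h import *
im=cv2.imread("pics/w1.png"); C=cal("wrist")
print(wheels(im,C,[3.14,3.14,2.09]))
# first stroke: red, -x by 16 mm
k=0; F=down(90+YAW)
r.reach(S(-.081,WY[k],.10),F)
hit=r.move_l(S(-.081,WY[k],.070),rate=.02,contact_N=2.5)
s=r.read_state(); z=s['ee_pos'][2]; print(hit,z,s['contact_force'])
r.move_l(S(-.099,WY[k],z),rate=.03)
s=r.read_state();print(s['ee_pos'],s['contact_force'])
r.move_l(S(-.099,WY[k],.10),rate=.15)
view(); im,C=snap("wrist","w2"); print(wheels(im,C,[2.5,3.14,2.09]),r.read_state()['clock'])
E
```

```text
[(np.float64(3.1190999999999995), [-0.55, 0.51], [84, 67]), (np.float64(2.9840999999999998), [-0.68, 0.37], [92, 84]), (None, [], [])]
True 0.07590336509686597 [ 0.20256896 -0.43983406  4.15014115]
[0.51935738 0.18390739 0.07578443] [-0.60414274 -1.56921352  6.3286209 ]
[(np.float64(2.3779999999999997), [-0.24], [81]), (np.float64(2.9815999999999994), [-0.68, 0.36], [86, 88]), (np.float64(2.1994), [-0.42, 0.63], [67, 46])] 7.3667
```

```bash
cat >> h.py <<'E'
def stroke(k,drad):
    d=.0258*drad; F=down(90+YAW); x0=-.09-d/2
    r.move_l(S(x0,WY[k],.095),rate=.2,frame=F)
    r.move_l(S(x0,WY[k],.070),rate=.025,contact_N=2.5)
    z=r.read_state()['ee_pos'][2]
    r.move_l(S(x0+d,WY[k],z-.0001),rate=.04)
    r.move_l(S(x0+d,WY[k],.095),rate=.15)
E
python3 - <<'E'
from h import *
stroke(0,2.0944-2.378)
for _ in(0,1): stroke(1,1.207/2)
for _ in(0,1): stroke(2,-1.152/2)
view(); im,C=snap("wrist","w3"); print(wheels(im,C,GOAL),r.read_state()['clock'])
cv2.imwrite("pics/wh3.png",cv2.resize(im[100:260,150:420],None,fx=2.8,fy=2.8,interpolation=cv2.INTER_CUBIC))
E
```

```text
[(np.float64(2.283), [-0.33], [82]), (np.float64(4.2288), [-0.48, 0.57], [80, 78]), (np.float64(0.9697), [-0.6, 0.45], [64, 47])] 18.8
```

View pics/wh3.png

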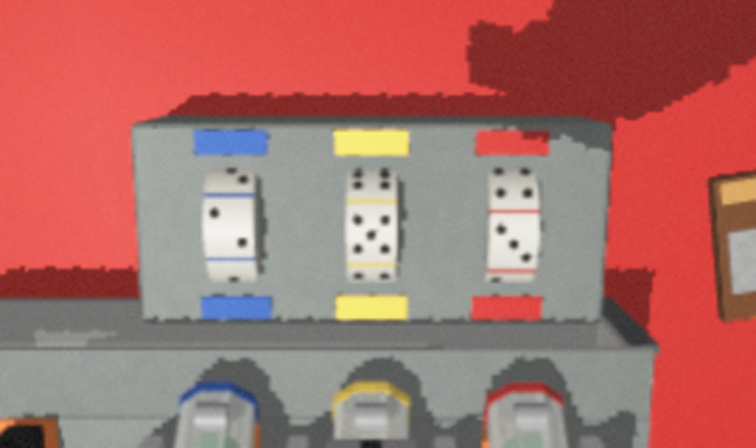

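Code shows 3-5-2; red is a little high. Trim it, locate the knob, and open the shutter.

```bash
cat >> h.py <<'E'
def knob(im,C):
    hsv=cv2.cvtColor(im,cv2.COLOR_BGR2HSV); best=None
    q=proj(C,[S(a,b,.126) for a in(-.04,.04) for b in(-.195,-.09)]); lo=q.min(0).astype(int).clip(0); hi=q.max(0).astype(int)
    m=np.zeros(im.shape[:2],np.uint8); m[lo[1]:hi[1],lo[0]:hi[0]]=(hsv[...,2]<45)[lo[1]:hi[1],lo[0]:hi[0]]
    n,l,s,c=cv2.connectedComponentsWithStats(m); i=1+s[1:,4].argmax()
    W=inS(plane(C,np.argwhere(l==i)[:,::-1],.126)); return W.min(0),W.max(0),s[i]
E
python3 - <<'E'
from h import *
stroke(0,-.24)
r.move_l(S(-.09,-.03,.33),rate=.25)
im,C=snap("wrist","w4"); print(wheels(im,C,GOAL),r.read_state()['clock']); print(knob(im,C))
cv2.imwrite("pics/k.png",cv2.resize(im[200:400,60:330],None,fx=2.8,fy=2.8,interpolation=cv2.INTER_CUBIC))
for y in(YAW,YAW+180):
  print(y,r.solve_ik(S(0,-.14,.097),down(y)), r.solve_ik(S(0,-.17,.25),down(y)))
E
```

```text
[(np.float64(2.2319), [-0.4, 0.67], [87, 69]), (np.float64(4.2288), [-0.48, 0.56], [85, 77]), (np.float64(0.9646999999999999), [-0.61, 0.44], [56, 59])] 22.6667
(array([-0.02396376, -0.15121605]), array([ 0.00699582, -0.12838348]), array([168, 253,  22,  28, 305], dtype=int32))
-6.5 [-23.05217209  38.69895397  29.4200401  103.16960085 -25.7811232
  44.92038791  13.08438501] [-24.50941473  27.29849994  34.99044701  97.28901299 -17.50659327
  60.95892673   9.57782287]
173.5 [ 33.39161309  46.77598526 -51.67896363  99.64706418  43.6419354
  55.92976809 137.86815245] [ 42.07891916  37.84836094 -61.49961057  93.25785734  34.94271601
  70.294997   146.83511666]
```

View pics/k.png

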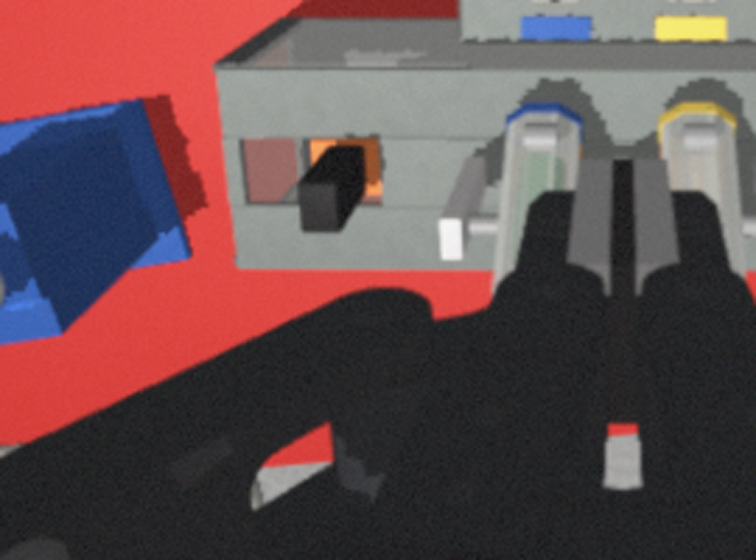

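Run:
```python
from h import *
C=cal("wrist"); f=lambda p:np.array(p)/2.8+[60,200]
print("front/back edge",inS(plane(C,[f((235,68)),f((400,70)),f((250,268)),f((400,269))],.09)).round(4))
print("slot",inS(plane(C,[f((243,137)),f((380,137)),f((250,204)),f((382,205))],.09)).round(4))
print("knob top far edge",inS(plane(C,[f((301,231)),f((342,231)),f((301,183))],.126)).round(4))
print("left edge",inS(plane(C,[f((217,66)),f((237,268))],.09)).round(4))
print("post top",inS(plane(C,[f((452,238))],.152)).round(4))
g=lambda p:np.array(p)/2.8+[150,100]
# lock block from w3 (view TCP y=0): shift camera by difference of tool positions
K,d,R,t,rv=C; o=-R.T@t; o2=o+S(-.09,0)-S(-.09,-.03); C3=(K,d,R,-R@o2,rv)
print("lock front/back",inS(plane(C3,[g((140,124)),g((600,128)),g((145,318)),g((598,318))],.06)).round(4))
```

```text
front/back edge [[-0.0449 -0.1873]
 [-0.0442 -0.12  ]
 [ 0.0447 -0.1901]
 [ 0.0447 -0.1252]]
slot [[-0.0152 -0.187 ]
 [-0.0154 -0.1299]
 [ 0.0149 -0.1871]
 [ 0.015  -0.131 ]]
knob top far edge [[ 0.0098 -0.1535]
 [ 0.0097 -0.1376]
 [-0.01   -0.1518]]
left edge [[-0.0457 -0.1947]
 [ 0.0448 -0.1958]]
post top [[-0.0002 -0.0904]]
lock front/back [[-0.1324 -0.095 ]
 [-0.131   0.0944]
 [-0.0499 -0.0976]
 [-0.0502  0.0984]]
```

Station estimate is confirmed to 1 mm (deck edges ±45 mm). The knob is at (0,-0.145).

Run:
```python
from h import *
F=down(90+YAW)
r.move_l(S(-.085,WY[0],.095),rate=.25,frame=F); r.move_l(S(-.085,WY[0],.07),rate=.025,contact_N=2.5)
z=r.read_state()['ee_pos'][2]; f0=r.read_state()['contact_force']
r.move_l(S(-.091,WY[0],z-.0006),rate=.03); f1=r.read_state()['contact_force']; r.move_l(S(-.091,WY[0],.095))
print(z,f0,f1)
r.move_l(S(-.09,-.03,.33),rate=.25)
im,C=snap("wrist"); w=wheels(im,C,GOAL); print(w,r.read_state()['clock'])
if all(abs(w[k][0]-GOAL[k])<.16 for k in range(3)):
    r.open(); G=down(YAW)
    r.reach(S(0,-.145,.20),G); r.move_l(S(0,-.145,.097),rate=.12,contact_N=8)
    r.clamp(30); s=r.read_state(); print(s['opening'],s['ee_pos'],s['gripper_force'])
    r.move_l(S(0,-.1765,.097),rate=.06); s=r.read_state(); print(s['ee_pos'],s['contact_force'],S(0,-.1765))
    r.wait(.3); r.open(); r.move_l(S(0,-.1765,.2),rate=.2)
    r.reach(S(-.09,-.03,.33),F); im,C=snap("wrist","w5"); print(knob(im,C),wheels(im,C,GOAL),r.read_state()['clock'])
```

```text
0.07600746424776568 [0.69069322 0.24272414 5.02100878] [ 0.10902477 -1.60145331  7.92018718]
[(np.float64(2.0069), [-0.61, 0.44], [92, 84]), (np.float64(4.226299999999999), [-0.48, 0.56], [87, 77]), (np.float64(0.9646999999999999), [-0.61, 0.44], [55, 59])] 26.375
0.2507901092826575 [ 0.59554863 -0.0290393   0.09723973] 33.00244867801666
[ 0.59211683 -0.05889916  0.09713145] [-1.79592969  3.30533013  5.66074821] [ 0.59201963 -0.06036543  0.        ]
(array([-0.00285101, -0.18848756]), array([ 0.03905785, -0.14680916]), array([140, 271,  37,  36, 810], dtype=int32)) [(np.float64(2.0093999999999994), [-0.61, 0.44], [99, 94]), (np.float64(4.223799999999999), [-0.49, 0.56], [98, 81]), (np.float64(0.9597), [-0.61, 0.44], [60, 54])] 33.1167
```

Run:
```python
from h import *
F=down(90+YAW); r.clamp(20)
r.reach(S(.07,.06,.26),F)
for y in(.06,0,-.06):
    r.move_l(S(.07,y,.21),rate=.25); r.move_l(S(.07,y,.162),rate=.15)
    h=r.move_l(S(.0205,y,.162),rate=.05,contact_N=12); s=r.read_state()
    print(y,h,inS(s['ee_pos'])[0].round(4),s['contact_force'].round(1))
    r.move_l(S(.07,y,.162),rate=.15); r.move_l(S(.07,y,.21),rate=.25)
r.move_l(S(.09,-.06,.36),rate=.25); im,C=snap("wrist","w6"); print(r.read_state()['clock'])
```

```text
0.06 True [0.0463 0.0601] [ 1.4 -0.2  1.3]
0 True [0.0463 0.0001] [1.7 0.3 1.4]
-0.06 True [ 0.0461 -0.06  ] [ 1.7 -0.1  1.9]
41.8167
```

View pics/w6.png

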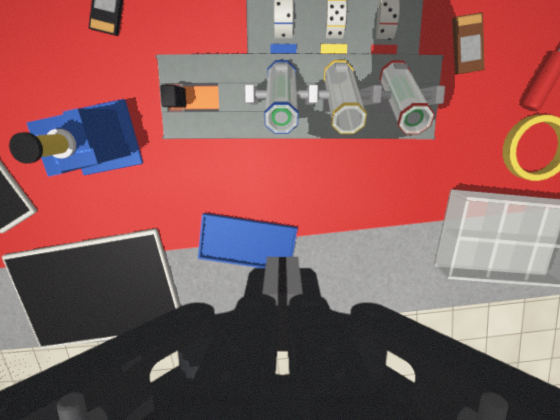

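Shutter is fully open (knob at the left end, orange gone from under the holes); the tubes are still leaning because the contact stop tripped early. Yellow is empty. Push again without the tight stop, and also measure the rod and holder.

Run:
```python
from h import *
C=cal("wrist"); im=cv2.imread("pics/w6.png"); hsv=cv2.cvtColor(im,cv2.COLOR_BGR2HSV)
m=np.zeros(im.shape[:2],np.uint8); m[120:175,0:45]=(hsv[...,2]<60)[120:175,0:45]
n,l,s,c=cv2.connectedComponentsWithStats(m); i=1+s[1:,4].argmax(); print("cap",s[i],c[i],plane(C,[c[i]],.162))
print("collar",plane(C,[(62,144)],.106), "column",plane(C,[(78,107),(131,100),(141,157)],.1))
for y in(.06,0,-.06):
    r.move_l(S(.07,y,.21),rate=.25); r.move_l(S(.07,y,.162),rate=.15)
    h=r.move_l(S(.0225,y,.162),rate=.05,contact_N=40); s=r.read_state()
    print(y,h,inS(s['ee_pos'])[0].round(4),s['contact_force'].round(1))
    r.move_l(S(.07,y,.162),rate=.15); r.move_l(S(.07,y,.21),rate=.25)
r.move_l(S(.09,-.06,.36),rate=.25); im,C=snap("wrist","w7"); print(r.read_state()['clock'])
```

```text
cap [ 10 133  33  30 753] [ 25.96414343 147.2310757 ] [[ 0.62419685 -0.19577999  0.162     ]]
collar [[ 0.62559032 -0.19451248  0.106     ]] column [[ 0.58862687 -0.16933976  0.1       ]
 [ 0.58883367 -0.10886539  0.1       ]
 [ 0.65085978 -0.11119489  0.1       ]]
0.06 False [0.0253 0.0603] [ 6.9 -0.8  5.4]
0 False [0.0252 0.0002] [ 6.6 -0.2  5.4]
-0.06 False [ 0.0252 -0.0599] [ 7.3 -0.9  6. ]
51.4583
```

View pics/w7.png

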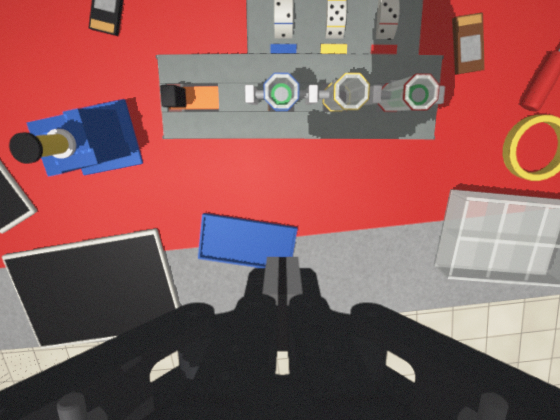

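All three tubes are upright, with green cells in blue (282,92) and red (421,92), yellow empty, and the rod cap at (26,147). Grip the rod and take it to the blue tube.

Run:
```python
from h import *
C=cal("wrist"); print("mouths",inS(plane(C,[(282,92),(351,91.5),(421,92)],.184)).round(4))
F=down(90+YAW); H=np.array([.625,-.195])
r.reach([*H,.26],F); r.open(); im,C=snap("wrist","w8")
h=r.move_l([*H,.115],rate=.12,contact_N=8); print(h)
r.clamp(100); s=r.read_state(); print(s['opening'],s['ee_pos'],s['contact_force'])
r.move_l([*H,.20],rate=.08); r.move_l([*H,.33],rate=.2)
p=S(0,-.06,.33); r.move_l(p,rate=.25); r.move_l(S(0,-.06,.292),rate=.1)
im,C=snap("wrist","w9"); s=r.read_state(); print(s['opening'],s['contact_force'],s['clock'])
```

```text
mouths [[ 0.0004 -0.0603]
 [-0.0002 -0.0016]
 [-0.0002  0.0585]]
False
0.275428039011679 [ 0.62506022 -0.1955021   0.11520278] [-0.36154542 -1.56373187  0.99560847]
0.2738042353218073 [-0.87657338 -0.63330799 -1.17932045] 59.0833
```

View pics/w9.png

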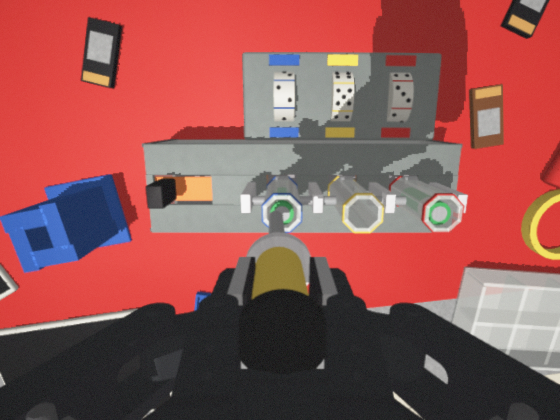

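The rod is held upright, tip at (280,213) centred on the blue mouth; the empty holder hole is at (40,238). Push.

```bash
cat >> h.py <<'E'
def push(y,dz=0):
    r.move_l(S(0,y,.33+dz),rate=.25)
    r.move_l(S(0,y,.288+dz),rate=.15)
    h=r.move_l(S(0,y,.265+dz),rate=.03,contact_N=5); s=r.read_state(); print("touch",h,s['ee_pos'][2],s['contact_force'].round(1))
    h=r.move_l(S(0,y,.2005+dz),rate=.04,contact_N=50); s=r.read_state(); print("down",h,s['ee_pos'][2],s['contact_force'].round(1),s['opening'])
    r.move_l(S(0,y,.33+dz),rate=.15)
E
python3 - <<'E'
from h import *
print("hole",plane(cal("wrist"),[(40,238)],.1))
push(-.06); r.move_l(S(0,.02,.31),rate=.2); im,C=snap("wrist","w10"); print(r.read_state()['clock'])
E
```

```text
hole [[ 0.62537484 -0.1971358   0.1       ]]
touch True 0.273781076464657 [-0.9 -0.4 -2. ]
down False 0.20051883978484075 [ 0.3  0.1 -0.6] 0.27418167136872773
63.95
```

View pics/w10.png

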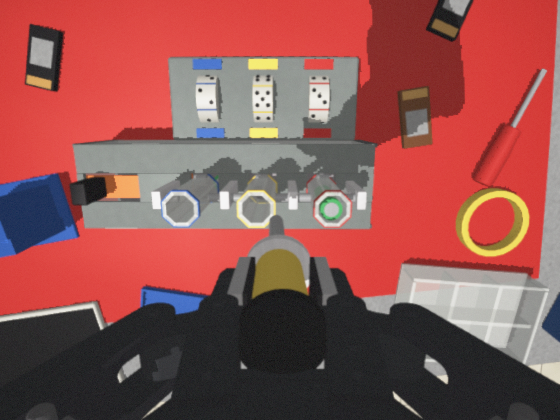

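Blue is now empty; green remains only in red (332,208). Push red, and yellow as a precaution.

Run:
```python
from h import *
push(.0595); push(-.001)
r.move_l(S(0,-.06,.292),rate=.2); im,C=snap("wrist","w11"); print(r.read_state()['clock'])
```

```text
touch True 0.2737359804553356 [-0.1  0.1 -0.2]
down False 0.2004155755628273 [ 0.1  0.4 -2.6] 0.274435637615396
touch False 0.26518993880147873 [ 0.1 -0.  -1.8]
down False 0.20073893746674476 [ 0.2  0.5 -1.4] 0.26881340211058297
73.3
```

View pics/w11.png

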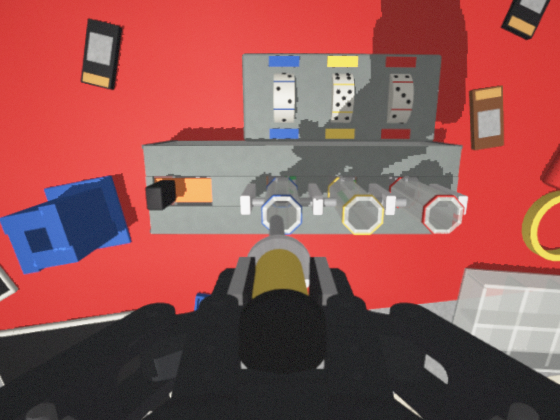

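All tubes are empty and the rod hasn't shifted in the grip. Return the rod, then close the shutter.

Run:
```python
from h import *
F=down(90+YAW); H=np.array([.6252,-.1958]); G=down(YAW)
r.move_l(S(0,-.06,.33),rate=.2); r.move_l([*H,.33],rate=.25); r.move_l([*H,.21],rate=.15)
h=r.move_l([*H,.117],rate=.06,contact_N=8); s=r.read_state(); print(h,s['ee_pos'],s['contact_force'].round(1))
if not h or s['ee_pos'][2]<.122:
    r.open(); r.move_l([*H,.30],rate=.2)
    r.reach(S(0,-.1755,.22),G); r.move_l(S(0,-.1755,.097),rate=.12,contact_N=8)
    r.clamp(30); s=r.read_state(); print(s['opening'],inS(s['ee_pos']))
    r.move_l(S(0,-.1435,.097),rate=.06); s=r.read_state(); print(inS(s['ee_pos']),s['contact_force'].round(1))
    r.wait(.3); r.open(); r.move_l(S(0,-.145,.22),rate=.2); r.clamp(20)
    r.reach(S(.09,-.09,.36),F)
im,C=snap("wrist","w12"); print(r.read_state()['clock'])
```

```text
False [ 0.62547565 -0.19592066  0.11741691] [ 0.2  0.  -1.8]
0.25210077739994435 [[-1.29381889e-04 -1.75466897e-01]]
[[-4.77201166e-05 -1.45373430e-01]] [-2.6 -8.5  5.3]
86.7333
```

View pics/w12.png

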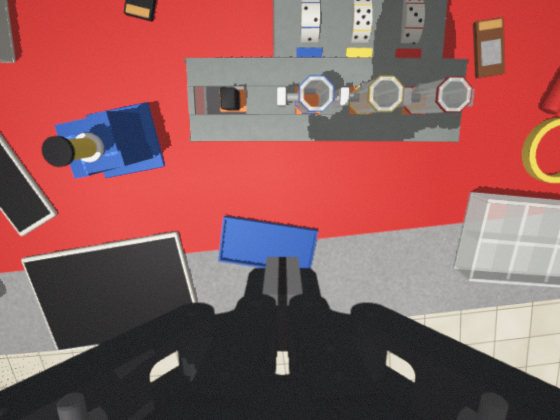

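Shutter is closed (knob against its stop), rod seated, tubes empty and upright, code intact. Now the packs.

```bash
cat >> h.py <<'E'
def findpack(im,C,g,rad=.07,f=None):
    """dark (black, unsaturated) pack on red mat, nearest to guess g"""
    hsv=cv2.cvtColor(im,cv2.COLOR_BGR2HSV); H,Sa,V=cv2.split(hsv)
    m=(~((Sa>130)&((H<9)|(H>170)))).astype(np.uint8)
    n,l,s,c=cv2.connectedComponentsWithStats(m); best=None
    for i in range(1,n):
        if s[i,4]<500: continue
        W=plane(C,np.argwhere(l==i)[:,::-1],.01)[:,:2].astype(np.float32)
        (cx,cy),(a,b),_=R=cv2.minAreaRect(W)
        if max(a,b)>.085 or min(a,b)>.05 or min(a,b)<.03: continue
        dark=(V[l==i]<70).mean(); d=np.hypot(cx-g[0],cy-g[1])
        if dark<.25 or d>rad: continue
        bx=cv2.boxPoints(R); e=max((bx[1]-bx[0],bx[2]-bx[1]),key=np.linalg.norm)
        if best is None or d<best[0]: best=(d,np.array([cx,cy]),np.degrees(np.arctan2(e[1],e[0])),(a,b),dark)
    return best
E
python3 - <<'E'
from h import *
view(.36); im,C=snap("wrist")
for g in((.438,.351),(.46,-.151)): print(findpack(im,C,g,.12))
C=cal("top"); im,_=snap("top","top1")
for g in((.438,.351),(.46,-.151)):
    for y in (0,): pass
cv2.imwrite("pics/bin.png",cv2.resize(im[180:270,330:480],None,fx=5,fy=5))
print(r.read_state()['clock'])
E
```

```text
(np.float64(0.0005348709246228665), array([0.4385182 , 0.35113251]), np.float32(-27.472206), (0.037422724068164825, 0.06938009709119797), np.float64(0.5233581584292485))
(np.float64(0.026531127078020512), array([ 0.44045508, -0.13305852]), np.float32(-20.31025), (0.03838199004530907, 0.06921695172786713), np.float64(0.44862518089725034))
87.7917
```

View pics/bin.png

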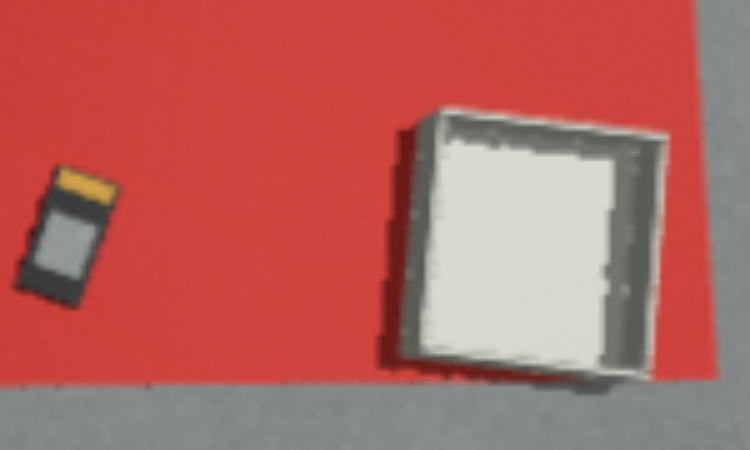

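Pack near (0.44,-0.133) was knocked about 27 mm; I have its new position. Grasp this one first.

```bash
cat >> h.py <<'E'
def bincal():
    q=np.array([(440,108),(667,133),(648,378),(422,358)])/5+[330,180]
    P=plane(cal("top"),q,.045)[:,:2]; c=P.mean(0); u=(P[0]-P[3])+(P[1]-P[2]); return c,np.degrees(np.arctan2(u[1],u[0]))
def pick(p,ang):
    D=down(ang+90); r.reach([*p,.15],D); r.open(); r.move_l([*p,.001],rate=.1,contact_N=10); print("z",r.read_state()['ee_pos'][2])
    r.clamp(40); s=r.read_state(); print("open",s['opening'],s['gripper_force']); r.move_l([*p,.14],rate=.12)
    print("held",r.read_state()['opening'])
def place(dx):
    c,yw=bincal(); a=np.radians(yw); p=c+dx*np.array([np.cos(a),np.sin(a)])
    r.reach([*p,.14],down(yw)); print("held",r.read_state()['opening']); r.move_l([*p,.053],rate=.12); r.open(); r.move_l([*p,.16],rate=.2)
E
python3 - <<'E'
from h import *
print(bincal())
p,a=np.array([.4405,-.1331]),-20.3
pick(p,a); place(.005)
r.reach([.45,.28,.35],down(83)); im,C=snap("wrist","w13"); print(findpack(im,C,(.4385,.351),.12),r.read_state()['clock'])
snap("top","top2")
E
```

```text
(array([ 0.42929914, -0.37788969]), np.float64(-7.238415327041957))
z 0.0014432179747705387
open 0.41033958485800726 39.69618201255798
held 0.40740476224824984
held 0.4040521944158814
(np.float64(0.0014916862454741157), array([0.43810821, 0.35243931]), np.float32(-27.270063), (0.03559006378054619, 0.06902044266462326), np.float64(0.4370257966616085)) 98.8917
```

Run:
```python
from h import *
pick(np.array([.4382,.352]),-27.3); place(.0)
r.reach([.35,.25,.4],down(83)); r.wait(.3)
im,C=snap("top","top3"); print(r.read_state()['clock'])
cv2.imwrite("pics/fin.png",cv2.resize(im[120:270,190:480],None,fx=2.7,fy=2.7,interpolation=cv2.INTER_CUBIC))
```

```text
z 0.0015590753084012872
open 0.40004961412380774 40.315967202186584
held 0.40746003298351935
held 0.40351655770855904
110.9333
```

View pics/fin.png

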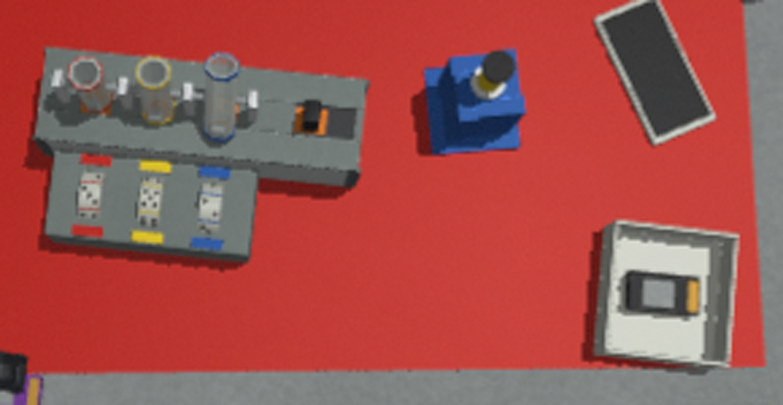

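Both packs are stacked in the bin. The blue tube got knocked over on the way, though (leaning again at (220,65)-(215,130)). Tip it back up, then recheck everything.

Run:
```python
from h import *
F=down(90+YAW); r.clamp(20); y=-.06
r.reach(S(-.1,.05,.36),F); im,C=snap("wrist"); print(wheels(im,C,GOAL),knob(im,C))
r.move_l(S(.07,y,.30),rate=.25); r.move_l(S(.07,y,.162),rate=.15)
for y in(-.06,0,.06):
    r.move_l(S(.07,y,.162),rate=.2)
    r.move_l(S(.0225,y,.162),rate=.05,contact_N=40); s=r.read_state(); print(inS(s['ee_pos'])[0].round(4),s['contact_force'].round(1))
    r.move_l(S(.07,y,.162),rate=.15)
r.move_l(S(.09,0,.36),rate=.25); r.move_l(S(.09,-.09,.36),rate=.25); r.wait(.2)
im,C=snap("wrist","w14"); print(r.read_state()['clock'])
```

```text
[(np.float64(2.0119), [-0.62, 0.45], [90, 70]), (np.float64(4.2387999999999995), [-0.49, 0.59], [80, 76]), (np.float64(0.9557999999999999), [-0.61], [59])] (array([-0.02466939, -0.15049229]), array([ 0.00786144, -0.12175201]), array([109, 250,  25,  27, 338], dtype=int32))
[ 0.0249 -0.0599] [ 6.3 -0.5  4.5]
[0.025  0.0001] [ 6.5 -1.1  2.2]
[0.025  0.0602] [ 7.8  0.1 -5. ]
122.175
```

View pics/w14.png

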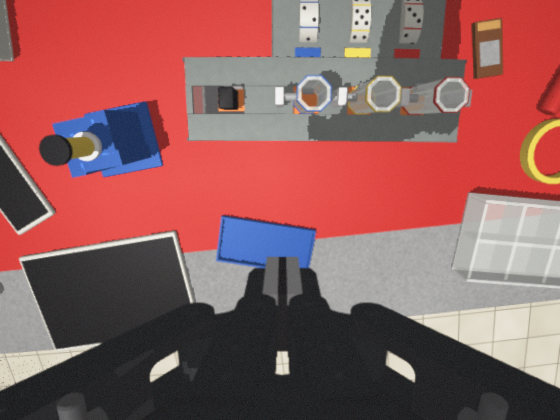

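All three tubes are upright, the shutter is closed (knob at (230,97), as at the start), wheels read 2.01/4.24/0.96, and the rod hangs in its holder. The arm is clear, so I'm handing in.

```bash
python3 -c "
from station import r
print(r.hand_in())"
```

```text
the job is handed in; nothing more can be done
None
```

The job is handed in, with no verdict returned: code at 3-5-2, both cells pushed down (yellow looked empty), shutter closed, tubes upright, rod hanging in its holder and both packs in the bin; the blue tube got knocked over after the shutter was closed, and I tipped it back up before handing in.

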